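# Zero the gauge on the master packer, then gauge the new one

## Task

Check the new pale packer for the bedside cabinet against the dark master. Slide the master in under the gauge's sprung plunger, press it gently but firmly home against the back stop, and turn the blue zero knob until its pointer lies over the red needle; then draw the master out and lay it on the grey mat, and slide the new packer in and press it gently home the same way. Leave it there under the plunger, still touching the stop, with the zero as you set it and the things around undisturbed.

Things in the scene. Friction and masses are not known exactly. Their poses are not given: they have to be found in the camera images.
- comparator: Grey gauge stand, fixed. Origin on the table under the plunger axis; +x is the way packers are pushed in (away from the robot). Base plate 300 x 100 x 12 mm (x -200 to +100). On it two steel rails 8 mm high, 31 mm apart about y = 0, x -30 to +25, flared mouth from x = -52. Rubber back stop 22 mm wide, set anywhere at x +23 to +33 mm (not measured: find it by feel). Column at x = 76, 88 mm high.
- head_c (a point): On the plunger axis, centre of the round black gauge head: radius 36 mm, 17 mm thick, top (white dial face) 90 mm above the table, held by a 30 mm wide arm from the column. Keep the gripper's body clear of it. The head is set up to 1.5 mm higher or lower.
- plunger: Sprung steel plunger below the head; origin at its lowest point, a ball tip of 5 mm radius, about 37 mm above the table when down. Spring: 2.5 N when down, 0.35 N more per mm lifted, travel 12 mm. It rides up a packer's bevel as the packer is slid in; base, rails and tip are polished (friction about 0.3).
- buffer (a joint): How far the rubber face of the back stop is pressed in, m, 0 to 0.006; backed by a stiff spring of 5 N per mm, so a firm but gentle push of 5 to 10 N moves it 1 to 2 mm. Over 18 N (3.6 mm) strains the gauge.
- master_c (a point): Dark brown wooden master packer with a brass band, 150 x 28 x 30 mm, 0.12 kg; its centre, 15 mm above its underside. +x is the nose, its top edge bevelled 14 mm long, 10 mm deep. The band, 47 mm behind the centre, 22 mm long, is where to hold it so that the gripper stays clear of the head. It starts flat on the stand's base, pointing into the rails' flared mouth, its nose 36 to 46 mm short of the plunger axis.
- part_c (a point): New pale wooden packer with a white band, same shape as the master but 28 mm high: 150 x 28 x 28 mm, 0.12 kg; point on its upright centre line, 15 mm above its underside. +x is its bevelled nose; the band to hold is 47 mm behind the centre. It starts lying on a cork mat 4 mm thick.
- mat_master: Grey felt mat, 220 x 110 mm (x, y), 4 mm thick, fixed to the table; origin at the centre of its underside. The master is laid here afterwards, in the middle and along it.
- needle (a joint): Angle of the red needle on the dial, rad, counter-clockwise from above; driven by the plunger, 0.16 rad per mm of lift (0 with the plunger down).
- needle_dir (a point): Hub of the red needle, on the plunger axis at the dial face; x points along the needle (33 mm long) to its tip.
- zero (a joint): Angle of the blue zero knob, rad, counter-clockwise from above, same scale as the needle: equal values mean that its pointer lies over the needle. Stays where it is left (friction 0.05 N m).
- zero_grip (a point): Blue zero knob on top of the dial, on the plunger axis: an upright bar 40 x 12 x 26 mm (x, y, z); this point is its middle, 118 mm above the table, 28 mm above the dial face. x points along the bar to its yellow end, above the black pointer; grip across y.
Not all that is in view belongs to the job. Leave any turquoise look-alike of the part that bears master_c alone.

How it is judged:
By the outcome, as a careful person would: the job done as asked, in the order asked, and still so for the second after the job is handed in, with the robot touching nothing.
It also fails if it takes over 72 s, if anything falls off the work surface, if the arm or the gripper's body presses on something with over 40 N, if the wrist force passes 120 N, or if a joint passes its speed limit or range.

## Robot

A 7-joint arm with a two-finger parallel gripper is mounted at the origin on the work surface. World frame = base frame: x ahead of the robot, y to its left, z up, the work surface at z = 0. Lengths are in m, angles in rad, forces in N, time in s.
With the tool pointing down it reaches from about 0.4 to 0.85 m from the base axis. Payload 4.5 kg.
Tool frame: the origin (TCP) lies at the very end of the fingers, on their centre line; the grasp point (between the pads) lies env.grip_depth behind it (env.grip_depth is the distance from the TCP to the grasp point, in m); z points along the fingers, y is the line along which they close (so a half turn about z gives the same grasp; the last joint's range is limited). The gripper opens to 88 mm and grips with 3 to 60 N. Pads are 18 mm wide; open, the fingers measure 123 mm over their backs; the gripper's body (75 mm by 187 mm) begins 45 mm behind the grasp point.
Start: joints at [-1.234, 0.689, -0.195, 1.565, 0.157, 0.902, -0.215], TCP at [0.186, 0.597, 0.239] pointing down, gripper open.
Joint ranges: [-3.01, 3.01], [-0.46, 2.08], [-1.47, 1.51], [0.13, 2.56], [-1, 4.14], [0.04, 2.09], [-2.66, 2.66]. Speed limits (rad/s): [2.57, 2.57, 3.14, 3.14, 3.14, 3.14, 3.14].

## Interface

Orientations are given as a unit quaternion [x, y, z, w].
In Python, from station import env gives the robot as it stands. The module is installed in compiled form; this text tells all that it offers.
- The arm moves only by the tool play_rows, never from a script. Its argument "plan" is a list that holds one entry, the list of rows, each a list of 7 numbers: the shift along the world's x, y, z in units of 150 mm (1.0 is 150 mm), then the turn, a rotation vector about the world's x, y, z in units of 45 degrees (1.0 is 45 degrees), then the closure, from -1 (fully open) to 1 (shut), so that 0 is half open. In form: [[[x, y, z, wx, wy, wz, claw], ...]]. A call has 1 to 8 rows; each row is the pose to reach, as a shift and turn from the pose commanded when the call began; what a row does not reach only later rows make up. A row lasts 1/8 s, in which the tool goes at most 62.5 mm and 10.7 degrees, less where a joint would pass 70% of its speed; a pose out of reach is approached as far as the arm can. A call with a number of a shift or a turn outside -1 to 1 is refused whole. A call with a gripper value outside its range is refused whole. The fingers move at their own pace and stop on an object; the grip force is fixed at half the most. Time passes only in rows, so rows that repeat a pose let the fingers close. It gives the time, the measured TCP pose, the force, the opening and the grip force at its end, in the units of the state.
- env.sense(): the state, without advancing time (a new reading comes with each control period).
- env.capture(name): name is "side" or "top"; returns a dict with "img" (384x512x3 uint8, blue, green, red), "intrinsics" (3x3 intrinsics, pixels), "R" (3x3) and "t" (3): a world point X has camera coordinates R X + t. Camera axes: x right, y down, z forward; pixel columns grow to the right and rows downward; lengths in m; the calibration is good to about 2 mm. A picture is of the moment at which its call begins. There is no depth.
- env.finish_job(): hands the job in; it is judged then, once.
The state is a dict: "time": time; "q": joint angles; "qvel": joint speeds; "effort": joint torques, N m; "tcp_pos": TCP position; "orientation": TCP orientation; "contact_force": force on the tool from outside, world axes, zero at the start; "torque": the same for the moment, N m; "width": finger opening in m; "grasp_force": force on a finger pad.
Only numpy, scipy, OpenCV 4.12 (cv2) and the standard library are available. Lean on these libraries where they do the work, as an engineer would, in place of code of your own. Each camera call takes 0.05 s, during which the arm holds its last target. There are 200 camera calls.

## Working session

There is one attempt and no reset: what is moved stays moved. The work goes in short steps, Python scripts to look and compute and a tool call to move; the robot and the scene stay as the last step left them, time stands still between calls to the robot, and variables do not carry over. Pictures are saved under pics/ and viewed, at most 10 in all, crops included, and the job is handed in when it is done.

Besides the shell and the picture viewer there is one more tool, called after "Call:" by a JSON object that holds its "method" and its "body". play_rows: Moves the arm, as the interface text tells. Shifts and turns lie within -1 to 1; 1 stands for 150 mm of shift or 45 degrees of turn. Its arguments: {"type":"object","properties":{"plan":{"type":"array","items":{"type":"array","items":{"type":"array","items":{"type":"number","minimum":-1,"maximum":1}}}}},"required":["plan"]}

```bash
mkdir -p pics
cat > h.py <<'E'
import numpy as np, cv2
from station import env
def cap(n,f=None):
    c=env.capture(n)
    c={k:(np.array(v) if k!='img' else v) for k,v in c.items()}
    if f: cv2.imwrite('pics/'+f,c['img'])
    return c
def ray(c,u,v):
    d=np.linalg.inv(c['intrinsics'])@np.array([u,v,1.]); R=c['R']
    return -R.T@c['t'], R.T@d
def onz(c,u,v,z):
    o,d=ray(c,u,v); return o+d*(z-o[2])/d[2]
def proj(c,X):
    p=c['intrinsics']@(c['R']@np.array(X)+c['t']); return p[:2]/p[2]
E
python3 - <<'E'
from h import *
import pickle
a=cap('top');b=cap('side')
pickle.dump((a,b),open('c0.pkl','wb'))
cv2.imwrite('pics/top0.png',a['img']);cv2.imwrite('pics/side0.png',b['img'])
print(env.sense(),env.grip_depth)
for c in(a,b): print(c['intrinsics'],-c['R'].T@c['t'],c['R'])
E
```

```text
{'time': 0.1, 'q': array([-1.23416145,  0.68994175, -0.19452429,  1.56623066,  0.1572626 ,
        0.90250385, -0.2150917 ]), 'qvel': array([ 0.00141655, -0.00177015, -0.00040408, -0.00357048,  0.00051258,
       -0.00113529,  0.00075193]), 'effort': array([-2.53367340e-03, -5.28494453e+01, -1.27122715e+00, -1.53836542e+01,
       -5.25160145e-02,  1.97277237e-03,  5.00743920e-05]), 'tcp_pos': array([0.18625187, 0.59600308, 0.23796685]), 'orientation': array([ 1.50808057e-01,  9.88562699e-01, -8.44228396e-04, -8.42454549e-05]), 'contact_force': array([-0.09098428, -0.26544948, -0.66242104]), 'torque': array([ 0.04568597,  0.00562668, -0.04537954]), 'grasp_force': 0.0, 'width': 0.08822653895251453} 0.0187
[[373.68185654   0.         254.15612906]
 [  0.         373.68185654 191.44980839]
 [  0.           0.           1.        ]] [ 0.30906906 -0.00800488  0.92912654] [[ 0.05492844 -0.99848954 -0.00122402]
 [-0.97663544 -0.05347105 -0.20814435]
 [ 0.2077645   0.01262847 -0.97809735]]
[[399.22430686   0.         250.57723745]
 [  0.         399.22430686 186.49267292]
 [  0.           0.           1.        ]] [0.26517628 0.57058204 0.50920737] [[-0.91773338 -0.39718936  0.00246059]
 [-0.21894852  0.50070754 -0.83746851]
 [ 0.33140155 -0.76911155 -0.54648004]]
```

View pics/top0.png

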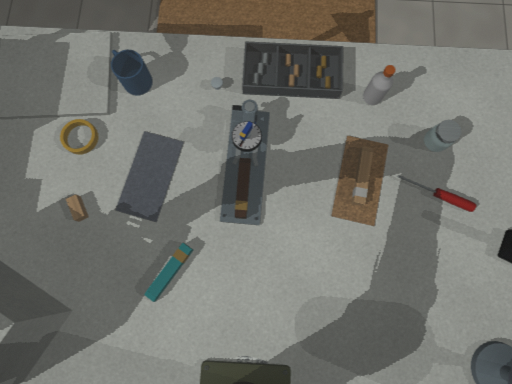

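View pics/side0.png

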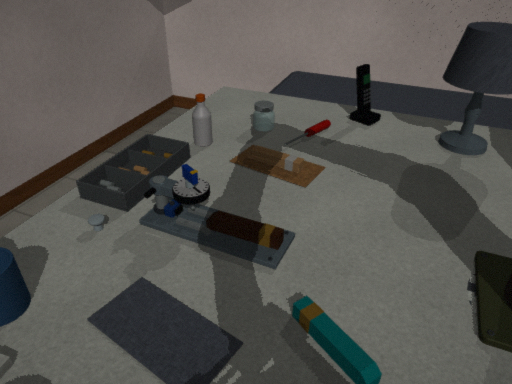

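The top view shows the dark master with its brass band at (242,185) on the stand and the dial and blue knob at (247,133). The pale packer is at (362,175) on cork and the grey mat at (150,177). The side view agrees.

Things that could be taken for the target:
- **Master:** dark brown (242,185), or the turquoise look-alike (168,272), which I leave alone.
- **New packer:** pale with white band (362,175), or the small wood block (76,207), which is not it.

I choose the ones on the stand and on the cork, and check them in a close crop.

Run:
```python
from h import *
import pickle
a,b=pickle.load(open('c0.pkl','rb'))
im=a['img']
cr=cv2.resize(im[95:230,215:395],None,fx=4.4,fy=4.4,interpolation=cv2.INTER_CUBIC)
cv2.imwrite('pics/crop0.png',cr)
hsv=cv2.cvtColor(im,cv2.COLOR_BGR2HSV)
for n,(u,v) in dict(plate=(232,200),plate2=(258,180),master=(243,185),band=(241,210),pale=(366,160),pband=(361,188),cork=(380,160),mat=(150,175),mat2=(140,190),knob=(246,130),table=(210,160)).items(): print(n,im[v,u],hsv[v,u])
```

```text
plate [65 64 59] [95 24 65]
plate2 [71 69 62] [97 32 71]
master [35 41 49] [13 73 49]
band [42 53 66] [14 93 66]
pale [59 75 90] [15 88 90]
pband [134 139 138] [ 36   9 139]
cork [52 69 84] [16 97 84]
mat [82 79 75] [103  22  82]
mat2 [85 80 77] [109  24  85]
knob [111  59  40] [112 163 111]
table [145 151 149] [ 40  10 151]
```

View pics/crop0.png

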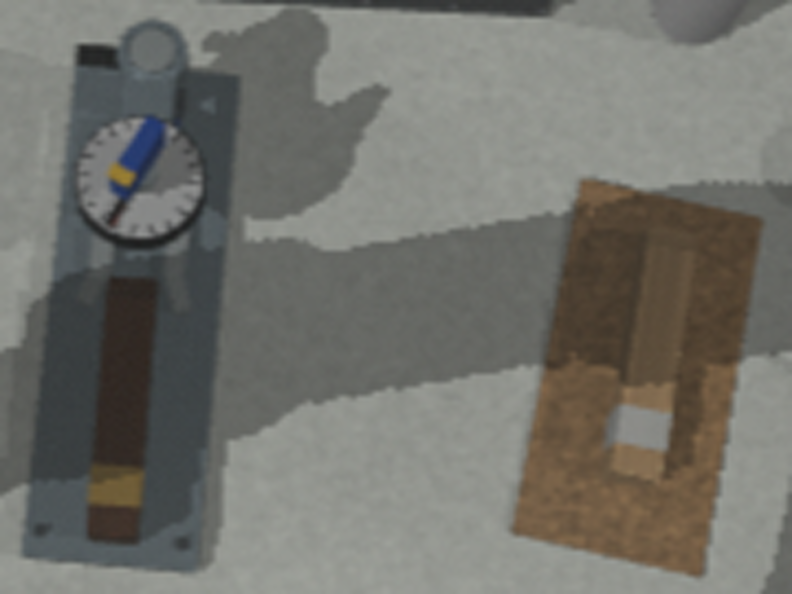

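The crop confirms the dark master (brass band at crop (115,485)) pointing at the mouth, the white-banded pale packer (band at (641,427)), and the knob with its yellow end and black pointer towards crop (115,215).

Run:
```python
from h import *
import pickle
a,b=pickle.load(open('c0.pkl','rb'))
P=lambda x,y,z:onz(a,215+(x+.5)/4.4-.5,95+(y+.5)/4.4-.5,z)
def show(n,pts,z):
    p=np.array([P(x,y,z) for x,y in pts]);print(n,p.round(4)[:,:2].tolist(),'mean',p.mean(0).round(4));return p
def yaw(p): d=(p[0]+p[1]-p[2]-p[3])[:2];return np.degrees(np.arctan2(d[1],d[0]))
pl=show('plate',[(78,62),(240,75),(208,560),(22,555)],.012);print(yaw(pl))
m=show('master',[(108,277),(157,280),(138,542),(88,540)],.042);print(yaw(m))
mb=show('mband',[(90,465),(145,468),(140,505),(87,502)],.042)
p=show('part',[(648,228),(695,235),(662,480),(612,475)],.032);print(yaw(p))
pb=show('pband',[(619,405),(670,410),(666,450),(614,445)],.032)
hsv=cv2.cvtColor(a['img'],cv2.COLOR_BGR2HSV)
print('head',onz(a,*[215+141/4.4,95+177/4.4],.090))
kb=cv2.inRange(hsv,(105,120,60),(125,255,255));kb[:100]=0;kb[170:]=0
print('blue')
ys,xs=np.nonzero(kb[:, 215:275]);xs=xs+215;print(len(xs),xs.mean(),ys.mean(),onz(a,xs.mean(),ys.mean(),.125))
# mat
q=np.array([onz(a,u,v,.004) for u,v in [(148,132),(184,148),(155,221),(115,209)]]);print('mat',q.round(3).tolist(),q.mean(0),yaw(q))
# side cross-check: project band centres
for n,X in(('mband',mb.mean(0)),('pband',pb.mean(0)),('head',[*onz(a,215+141/4.4,95+177/4.4,.09)])): print(n,proj(b,X))
hb=cv2.cvtColor(b['img'],cv2.COLOR_BGR2HSV)
cv2.imwrite('pics/side_crop.png',cv2.resize(b['img'][130:270,130:340],None,fx=3.8,fy=3.8,interpolation=cv2.INTER_CUBIC))
```

```text
plate [[0.7232, 0.0734], [0.7201, -0.0238], [0.4283, -0.0194], [0.4254, 0.0849]] mean [0.5743 0.0288 0.012 ]
-1.5364533388488693
master [[0.5811, 0.0452], [0.5808, 0.0176], [0.4321, 0.0194], [0.4317, 0.0466]] mean [0.5064 0.0322 0.042 ]
-0.6281996118810039
mband [[0.4732, 0.0483], [0.4732, 0.018], [0.4525, 0.0196], [0.4526, 0.0486]] mean [0.4629 0.0336 0.042 ]
part [[0.6302, -0.2609], [0.6274, -0.2877], [0.4839, -0.2679], [0.4852, -0.2403]] mean [ 0.5567 -0.2642  0.032 ]
-7.975199668129138
pband [[0.5253, -0.2442], [0.524, -0.2727], [0.501, -0.2703], [0.5023, -0.2414]] mean [ 0.5131 -0.2572  0.032 ]
head [0.62252326 0.02715832 0.09      ]
blue
71 246.8732394366197 128.53521126760563 [0.62552883 0.0270338  0.125     ]
mat [[0.649, 0.29, 0.004], [0.611, 0.192, 0.004], [0.417, 0.246, 0.004], [0.442, 0.35, 0.004]] [0.52968857 0.26970139 0.004     ] -15.789743384957681
mband [267.28694844 229.53980151]
pband [291.34833207 158.33273963]
head [191.57054553 186.87654367]
```

View pics/side_crop.png

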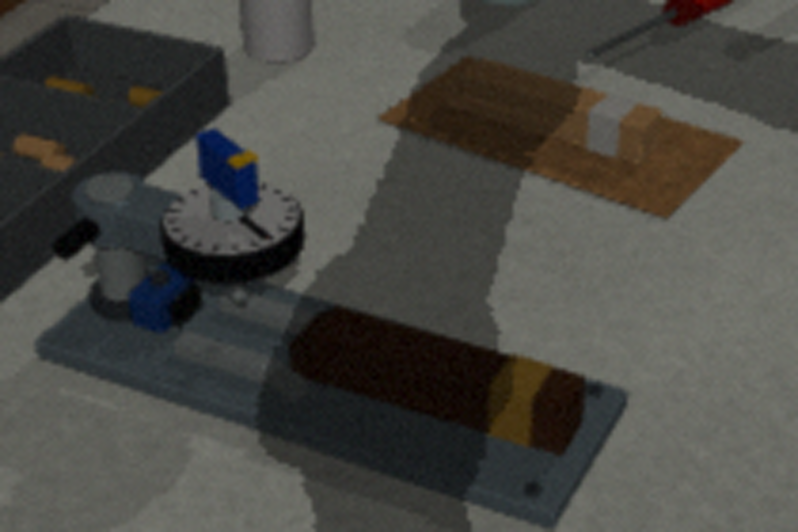

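The side crop agrees with the projected band centre at crop (522,378). It also shows the back stop's blue knob on the stand, and the plunger tip at (238,297). I start moving now.

Call:
{"method": "play_rows", "body": {"plan": [[[0.45, -0.94, 0, 0, 0, 0.356, -1], [0.45, -0.94, 0, 0, 0, 0.356, -1], [0.45, -0.94, 0, 0, 0, 0.356, -1]]]}}

```text
time: 0.48
tcp_pos: [0.2556, 0.4515, 0.2382]
orientation: [0.013, 1.0, -0.002, 0.0]
contact_force: [0.4, 0.8, -0.1]
width: 0.0884
grasp_force: 0.0
```

Call:
{"method": "play_rows", "body": {"plan": [[[0.45, -0.94, 0, 0, 0, 0, -1], [0.45, -0.94, 0, 0, 0, 0, -1], [0.45, -0.94, 0, 0, 0, 0, -1]]]}}

```text
time: 0.85
tcp_pos: [0.3224, 0.3106, 0.2384]
orientation: [0.014, 1.0, -0.001, -0.0]
contact_force: [-0.7, -0.2, 0.7]
width: 0.0877
grasp_force: 0.0
```

Call:
{"method": "play_rows", "body": {"plan": [[[0.47, -0.94, 0, 0, 0, 0, -1], [0.47, -0.94, 0, 0, 0, 0, -1], [0.47, -0.94, 0, 0, 0, 0, -1]]]}}

```text
time: 1.23
tcp_pos: [0.3927, 0.17, 0.2385]
orientation: [0.014, 1.0, -0.001, -0.0]
contact_force: [0.5, 1.2, 0.1]
width: 0.0883
grasp_force: 0.0
```

Call:
{"method": "play_rows", "body": {"plan": [[[0.46, -0.94, -0.7, 0, 0, 0, -1], [0.46, -0.94, -0.7, 0, 0, 0, -1], [0.46, -0.94, -0.7, 0, 0, 0, -1], [0.46, -0.94, -0.7, 0, 0, 0, -1]]]}}

```text
time: 1.72
tcp_pos: [0.4604, 0.028, 0.1313]
orientation: [0.015, 1.0, -0.002, -0.002]
contact_force: [-0.8, 1.4, 0.1]
width: 0.0884
grasp_force: 0.0
```

```bash
cat >> h.py <<'E'
def st():
    s=env.sense();x,y,z,w=s['orientation'];print('t',round(s['time'],2),'tcp',s['tcp_pos'].round(4),'yaw',round(np.degrees(np.arctan2(y*y-x*x+0*z,2*x*y)),2),'q',np.round(s['orientation'],4),'F',s['contact_force'].round(2),'T',s['torque'].round(2),'w',round(s['width'],4),'g',round(s['grasp_force'],1));return s
E
python3 -c "
from h import *
st(); a=cap('top')
cv2.imwrite('pics/top1.png',cv2.resize(a['img'][90:240,170:330],None,fx=3.8,fy=3.8))"
```

```text
t 1.73 tcp [0.4604 0.028  0.1313] yaw 88.23 q [ 0.0155  0.9999 -0.0016 -0.0022] F [-0.81  1.38  0.05] T [0.08 0.04 0.04] w 0.0884 g 0.0
```

View pics/top1.png

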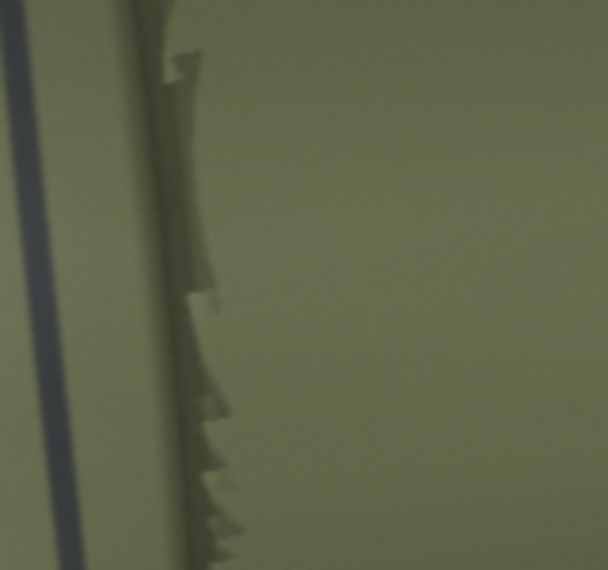

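The arm blocks the top view here, so I go on by measurement: lower onto the band and grip.

Call:
{"method": "play_rows", "body": {"plan": [[[0, 0.03, -0.4, 0, 0, 0, -1], [0, 0.03, -0.7, 0, 0, 0, -1], [0, 0.03, -0.75, 0, 0, 0, -1], [0, 0.03, -0.75, 0, 0, 0, -1]]]}}

```text
time: 2.28
tcp_pos: [0.461, 0.0382, 0.0221]
orientation: [0.011, 1.0, 0.0, 0.0]
contact_force: [-0.3, -0.8, 0.3]
width: 0.0882
grasp_force: 0.0
```

```bash
python3 -c "
from h import *
st(); a=cap('side')
cv2.imwrite('pics/side1.png',cv2.resize(a['img'][100:300,110:380],None,fx=2.9,fy=2.9))"
```

```text
t 2.27 tcp [0.461  0.0382 0.0221] yaw 88.76 q [1.080e-02 9.999e-01 3.000e-04 2.000e-04] F [-0.34 -0.76  0.28] T [-0.01  0.04  0.03] w 0.0882 g 0.0
```

View pics/side1.png

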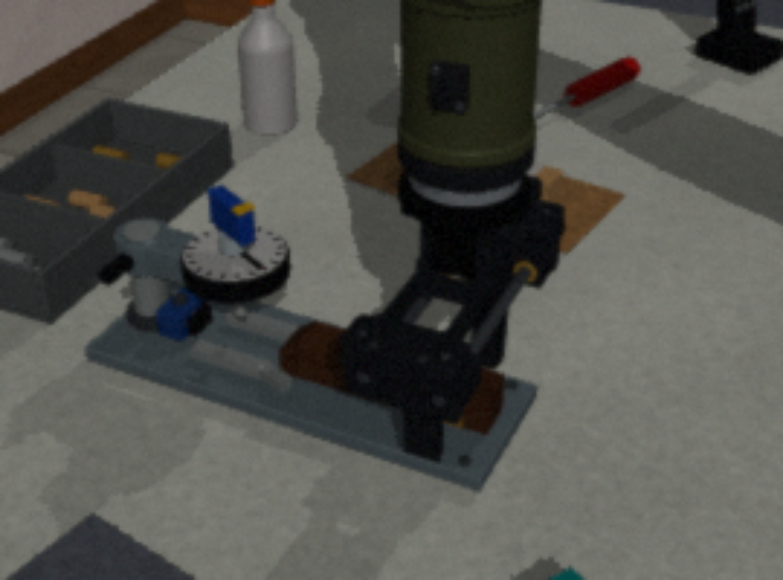

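The side picture shows the fingers straddling the master at the band (crop (420,400)), clear of the head. I centre and close.

Call:
{"method": "play_rows", "body": {"plan": [[[0, -0.035, -0.025, 0, 0, 0, -1], [0, -0.035, -0.025, 0, 0, 0, -1], [0, -0.035, -0.025, 0, 0, 0, 1], [0, -0.035, -0.025, 0, 0, 0, 1], [0, -0.035, -0.025, 0, 0, 0, 1], [0, -0.035, -0.025, 0, 0, 0, 1], [0, -0.035, -0.025, 0, 0, 0, 1], [0, -0.035, -0.025, 0, 0, 0, 1]]]}}

```text
time: 3.32
tcp_pos: [0.4608, 0.0319, 0.0174]
orientation: [0.012, 1.0, 0.0, -0.0]
contact_force: [-0.1, -0.4, 0.2]
width: 0.0302
grasp_force: 0.0
```

```bash
python3 -c "
from h import *
st()"
```

```text
t 3.33 tcp [0.4608 0.0319 0.0174] yaw 88.68 q [ 1.150e-02  9.999e-01  0.000e+00 -1.000e-04] F [-0.12 -0.38  0.18] T [ 0.03 -0.01  0.02] w 0.0302 g 0.0
```

Call:
{"method": "play_rows", "body": {"plan": [[[0, 0, 0, 0, 0, 0, 1], [0, 0, 0, 0, 0, 0, 1], [0, 0, 0, 0, 0, 0, 1], [0.08, -0.002, 0, 0, 0, 0, 1], [0.16, -0.004, 0, 0, 0, 0, 1], [0.22, -0.006, 0, 0, 0, 0, 1], [0.28, -0.007, 0, 0, 0, 0, 1], [0.34, -0.009, 0, 0, 0, 0, 1]]]}}

```text
time: 4.32
tcp_pos: [0.5078, 0.0299, 0.0174]
orientation: [0.011, 1.0, -0.001, -0.004]
contact_force: [-14.0, 0.1, 12.2]
width: 0.0277
grasp_force: 30.0
```

```bash
python3 -c "
from h import *
st()"
```

```text
t 4.33 tcp [0.5078 0.0299 0.0174] yaw 88.72 q [ 0.0111  0.9999 -0.0012 -0.004 ] F [-14.02   0.08  12.22] T [0.46 2.47 0.11] w 0.0277 g 30.0
```

Call:
{"method": "play_rows", "body": {"plan": [[[0, 0, 0, 0, 0, 0, 1], [0, 0, 0, 0, 0, 0, 1]]]}}

```text
time: 4.58
tcp_pos: [0.5099, 0.03, 0.0175]
orientation: [0.012, 1.0, -0.001, -0.002]
contact_force: [-5.7, -0.3, 4.7]
width: 0.0275
grasp_force: 30.0
```

```bash
python3 -c "
from h import *
st();a=cap('side')
cv2.imwrite('pics/side2.png',cv2.resize(a['img'][140:280,120:320],None,fx=4,fy=4,interpolation=cv2.INTER_CUBIC))"
```

```text
t 4.58 tcp [0.5099 0.03   0.0175] yaw 88.67 q [ 1.160e-02  9.999e-01 -6.000e-04 -1.800e-03] F [-5.7  -0.31  4.73] T [0.06 1.02 0.04] w 0.0275 g 30.0
```

View pics/side2.png

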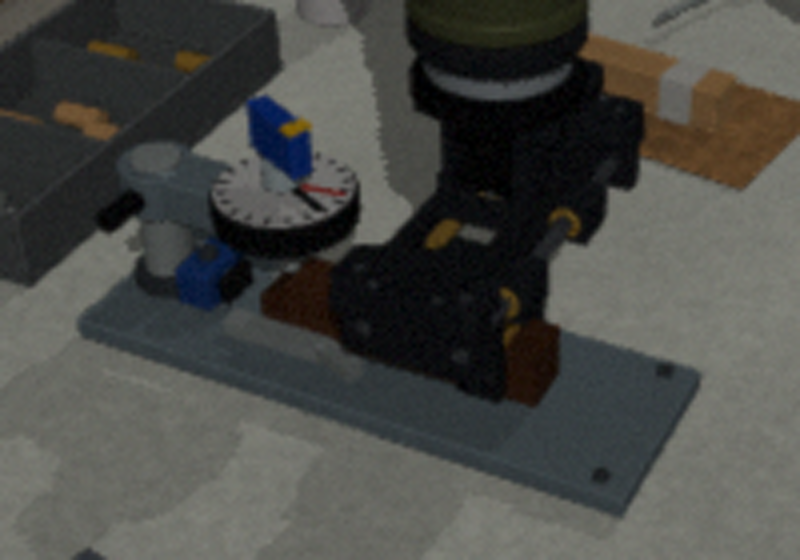

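The red needle has moved out from under the pointer (crop (322,188)), so the plunger is riding up the bevel. The master sits straight between the rails. I keep pushing slowly.

Call:
{"method": "play_rows", "body": {"plan": [[[0.02, 0, 0.004, 0, 0, 0, 1], [0.04, -0.001, 0.004, 0, 0, 0, 1], [0.06, -0.001, 0.004, 0, 0, 0, 1], [0.08, -0.002, 0.004, 0, 0, 0, 1], [0.08, -0.002, 0.004, 0, 0, 0, 1], [0.08, -0.002, 0.004, 0, 0, 0, 1]]]}}

```text
time: 5.38
tcp_pos: [0.525, 0.0302, 0.0181]
orientation: [0.012, 1.0, 0.0, 0.001]
contact_force: [0.6, -0.6, -4.1]
width: 0.0278
grasp_force: 29.9
```

```bash
python3 -c "
from h import *
st()"
```

```text
t 5.38 tcp [0.525  0.0302 0.0181] yaw 88.65 q [1.180e-02 9.999e-01 3.000e-04 1.000e-03] F [ 0.58 -0.6  -4.12] T [-0.01  0.17 -0.04] w 0.0278 g 29.9
```

Call:
{"method": "play_rows", "body": {"plan": [[[0.01, 0, -0.002, 0, 0, 0, 1], [0.02, 0, -0.002, 0, 0, 0, 1], [0.02, 0, -0.002, 0, 0, 0, 1]]]}}

```text
time: 5.75
tcp_pos: [0.5267, 0.0302, 0.0178]
orientation: [0.012, 1.0, 0.0, -0.0]
contact_force: [-2.4, 0.1, -2.7]
width: 0.0278
grasp_force: 29.9
```

Call:
{"method": "play_rows", "body": {"plan": [[[0.007, 0, 0, 0, 0, 0, 1], [0.013, 0, 0, 0, 0, 0, 1], [0.013, 0, 0, 0, 0, 0, 1]]]}}

```text
time: 6.12
tcp_pos: [0.5291, 0.0302, 0.0178]
orientation: [0.012, 1.0, 0.0, 0.0]
contact_force: [-2.0, -0.3, -2.8]
width: 0.0278
grasp_force: 29.9
```

Call:
{"method": "play_rows", "body": {"plan": [[[0.007, 0, 0, 0, 0, 0, 1], [0.013, 0, 0, 0, 0, 0, 1], [0.013, 0, 0, 0, 0, 0, 1]]]}}

```text
time: 6.5
tcp_pos: [0.5311, 0.0303, 0.0178]
orientation: [0.012, 1.0, 0.0, 0.0]
contact_force: [-2.6, 0.4, -2.4]
width: 0.0272
grasp_force: 30.0
```

Call:
{"method": "play_rows", "body": {"plan": [[[0.007, 0, 0, 0, 0, 0, 1], [0.013, 0, 0, 0, 0, 0, 1], [0.013, 0, 0, 0, 0, 0, 1]]]}}

```text
time: 6.88
tcp_pos: [0.532, 0.0302, 0.0177]
orientation: [0.012, 1.0, -0.0, -0.001]
contact_force: [-4.5, -0.2, -2.1]
width: 0.0276
grasp_force: 30.0
```

Call:
{"method": "play_rows", "body": {"plan": [[[0.007, 0, 0, 0, 0, 0, 1], [0.01, 0, 0, 0, 0, 0, 1], [0.01, 0, 0, 0, 0, 0, 1]]]}}

```text
time: 7.25
tcp_pos: [0.5324, 0.0301, 0.0176]
orientation: [0.011, 1.0, -0.0, -0.002]
contact_force: [-7.2, -0.7, -1.0]
width: 0.0274
grasp_force: 30.0
```

Call:
{"method": "play_rows", "body": {"plan": [[[0.007, 0, 0, 0, 0, 0, 1], [0.007, 0, 0, 0, 0, 0, 1], [0.007, 0, 0, 0, 0, 0, 1]]]}}

```text
time: 7.62
tcp_pos: [0.5326, 0.03, 0.0175]
orientation: [0.011, 1.0, -0.0, -0.002]
contact_force: [-9.1, 0.3, -0.3]
width: 0.0276
grasp_force: 30.0
```

The stop is felt at about x = 0.5315, and the push on it is now about 7 N. I release, lift and swing clear to see the dial.

Call:
{"method": "play_rows", "body": {"plan": [[[0, 0, 0, 0, 0, 0, -1], [0, 0, 0, 0, 0, 0, -1], [0, 0, 0, 0, 0, 0, -1], [0, 0, 0, 0, 0, 0, -1], [0, 0, 0.4, 0, 0, 0, -1], [0, 0, 0.8, 0, 0, 0, -1], [0, 0, 1, 0, 0, 0, -1]]]}}

```text
time: 8.5
tcp_pos: [0.5365, 0.0304, 0.1708]
orientation: [0.012, 1.0, 0.001, 0.002]
contact_force: [-0.1, 0.0, -0.8]
width: 0.088
grasp_force: 0.0
```

Call:
{"method": "play_rows", "body": {"plan": [[[0, -1, 0.3, 0, 0, 0, -1], [0, -1, 0.3, 0, 0, 0, -1], [0, -1, 0.3, 0, 0, 0, -1]]]}}

```text
time: 8.88
tcp_pos: [0.535, -0.1243, 0.2136]
orientation: [0.014, 1.0, -0.001, 0.0]
contact_force: [-0.2, 0.3, 0.9]
width: 0.0884
grasp_force: 0.0
```

Call:
{"method": "play_rows", "body": {"plan": [[[0, -1, 0, 0, 0, 0, -1], [0, -1, 0, 0, 0, 0, -1], [0, -1, 0, 0, 0, 0, -1], [0, -1, 0, 0, 0, 0, -1]]]}}

```text
time: 9.38
tcp_pos: [0.5344, -0.2724, 0.2124]
orientation: [0.014, 1.0, -0.0, -0.0]
contact_force: [-0.5, 0.7, 0.1]
width: 0.0883
grasp_force: 0.0
```

Run:
```python
from h import *
import pickle
st();a=cap('top');b=cap('side');pickle.dump((a,b),open('c1.pkl','wb'))
A=cv2.resize(a['img'][100:165,215:280],(390,390),interpolation=cv2.INTER_CUBIC)
B=cv2.resize(b['img'][155:220,160:225],(390,390),interpolation=cv2.INTER_CUBIC)
cv2.imwrite('pics/dial1.png',cv2.convertScaleAbs(np.hstack([A,B]),alpha=1.5))
for n,c,(x0,x1,y0,y1) in(('top',a,(225,270,110,160)),('side',b,(165,215,160,210))):
    i=c['img'].astype(int);r=i[...,2]-np.maximum(i[...,0],i[...,1]);r[:y0]=0;r[y1:]=0;r[:,:x0]=0;r[:,x1:]=0
    ys,xs=np.nonzero(r>18)
    print(n,[(x,y,r[y,x]) for x,y in zip(xs,ys)])
    print([onz(c,x,y,.091)[:2].round(4).tolist() for x,y in zip(xs,ys)])
```

```text
t 9.38 tcp [ 0.5344 -0.2724  0.2124] yaw 88.39 q [ 1.410e-02  9.999e-01 -4.000e-04 -2.000e-04] F [-0.53  0.68  0.1 ] T [ 0.03 -0.   -0.04] w 0.0883 g 0.0
top [(np.int64(241), np.int64(133), np.int64(21)), (np.int64(240), np.int64(134), np.int64(19)), (np.int64(241), np.int64(134), np.int64(22)), (np.int64(242), np.int64(134), np.int64(21)), (np.int64(243), np.int64(134), np.int64(21)), (np.int64(241), np.int64(135), np.int64(20)), (np.int64(242), np.int64(135), np.int64(22)), (np.int64(243), np.int64(135), np.int64(22)), (np.int64(244), np.int64(135), np.int64(19)), (np.int64(243), np.int64(136), np.int64(21)), (np.int64(247), np.int64(139), np.int64(30)), (np.int64(248), np.int64(139), np.int64(36)), (np.int64(248), np.int64(140), np.int64(40)), (np.int64(248), np.int64(141), np.int64(35)), (np.int64(249), np.int64(141), np.int64(23)), (np.int64(248), np.int64(142), np.int64(36)), (np.int64(249), np.int64(142), np.int64(31)), (np.int64(249), np.int64(143), np.int64(34)), (np.int64(249), np.int64(144), np.int64(42)), (np.int64(250), np.int64(144), np.int64(22)), (np.int64(249), np.in
[... 1890 characters left out ...]
np.int64(42)), (np.int64(205), np.int64(186), np.int64(50)), (np.int64(206), np.int64(186), np.int64(49)), (np.int64(207), np.int64(186), np.int64(28))]
[[0.6474, -0.0291], [0.651, -0.0232], [0.6492, -0.024], [0.6473, -0.0248], [0.6454, -0.0256], [0.6436, -0.0265], [0.6417, -0.0273], [0.6509, -0.019], [0.649, -0.0198], [0.6472, -0.0206], [0.6453, -0.0214], [0.6435, -0.0222], [0.647, -0.0164], [0.6452, -0.0172], [0.6155, 0.0185], [0.6137, 0.0178], [0.6119, 0.017], [0.6102, 0.0162], [0.6155, 0.0224], [0.6137, 0.0216], [0.6119, 0.0208], [0.6102, 0.0201], [0.6084, 0.0193], [0.6067, 0.0185], [0.6049, 0.0178], [0.6032, 0.017], [0.6014, 0.0162], [0.5996, 0.0155], [0.5979, 0.0147], [0.5961, 0.0139]]
```

View pics/dial1.png

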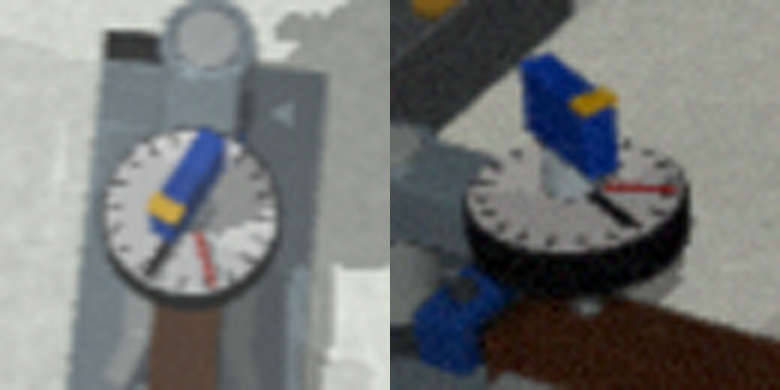

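The dial picture shows the red needle (top crop (205,260), side crop (640,188)) clearly apart from the black pointer (top crop (158,262), side crop (612,210)), with the master still under the plunger. Next I fit both directions.

```bash
cat > dial.py <<'E'
from h import *
def fitdir(c,w,z,off=None):
    ys,xs=np.nonzero(w>0);ww=w[ys,xs].astype(float)
    P=np.array([onz(c,x,y,z)[:2] for x,y in zip(xs,ys)])
    m=(P*ww[:,None]).sum(0)/ww.sum();C=((P-m)*ww[:,None]).T@(P-m);d=np.linalg.eigh(C)[1][:,1]
    if d[0]>0:d=-d
    return m,np.degrees(np.arctan2(d[1],d[0]))%360
def hub(c,z,H0):
    # dial rim: black head side vs white face -> fit ellipse of bright-ish face in rectified plane
    g=[]
    return g
def analyse(c,H0=(.6243,.0275),z=.0905):
    i=c['img'].astype(int);h,w=i.shape[:2]
    r=i[...,2]-np.maximum(i[...,0],i[...,1])-8
    yy,xx=np.mgrid[:h,:w];o,_=ray(c,0,0)
    D=np.stack([xx,yy,np.ones_like(xx)],-1)@np.linalg.inv(c['intrinsics']).T@c['R']
    X=o+D*((z-o[2])/D[...,2])[...,None]
    V=X[...,:2]-np.array(H0);rad=np.hypot(V[...,0],V[...,1]);ang=np.degrees(np.arctan2(V[...,1],V[...,0]))%360
    reg=(rad>.014)&(rad<.034)&(abs(ang-190)<60)
    red=np.where(reg&(r>0),r,0)
    n,l=cv2.connectedComponents((red>0).astype(np.uint8))
    out={}
    if n>1:
        best=max(range(1,n),key=lambda k:red[l==k].sum());red[l!=best]=0
        m,a=fitdir(c,red,z);v=m-H0;out['red']=(a.round(1),'viahub',round(np.degrees(np.arctan2(v[1],v[0]))%360,1),m.round(4),int((red>0).sum()))
    reg2=(rad>.018)&(rad<.030)&(abs(ang-170)<60)
    s=i.max(-1);med=np.median(s[reg2]);bk=np.where(reg2&(s<.6*med)&(r<-2)&(i[...,0]-i[...,2]<25),np.maximum(med-s,0),0)
    n,l=cv2.connectedComponents((bk>0).astype(np.uint8))
    if n>1:
        best=max(range(1,n),key=lambda k:bk[l==k].sum());bk[l!=best]=0
        m,a=fitdir(c,bk,z);v=m-H0;out['black']=(a.round(1),'viahub',round(np.degrees(np.arctan2(v[1],v[0]))%360,1),m.round(4),int((bk>0).sum()))
    # face centre: bright pixels hull
    fr=(rad<.045)&(s>.62*np.percentile(s[rad<.03],80))&(X[...,0]>0)
    return out
E
python3 - <<'E'
from dial import *
import pickle
for f in('c0.pkl','c1.pkl'):
  for n,c in zip(('top','side'),pickle.load(open(f,'rb'))):
    print(f,n,analyse(c))
# rim: outline of dial face by bright mask (top), hull -> min circle in world
a,b=pickle.load(open('c1.pkl','rb'))
for n,c,(cx,cy) in(('top',a,(247,135)),('side',b,(191,187))):
    hs=c['img'].max(-1).astype(int)
    for z in(.089,.0905,.092): pass
    # dark rim bottom transitions along rays from centre
    pts=[]
    for t in np.arange(0,360,6):
        p0=onz(c,cx,cy,.09)
        prof=[]
        for rr in np.arange(.026,.046,.0005):
            u,v=proj(c,p0+[rr*np.cos(np.radians(t)),rr*np.sin(np.radians(t)),0]);
            prof.append(cv2.getRectSubPix(c['img'].max(-1),(1,1),(float(u),float(v)))[0,0])
        prof=np.array(prof,float);g=np.diff(prof);k=g.argmin()
        if g[k]<-8: rr=.026+.0005*(k+.5);pts.append((p0[0]+rr*np.cos(np.radians(t)),p0[1]+rr*np.sin(np.radians(t)),t,round(rr,4)))
    p=np.array(pts)
    A=np.c_[2*p[:,:2],np.ones(len(p))]
    good=np.ones(len(p),bool)
    for _ in range(4):
        s=np.linalg.lstsq(A[good],(p[good,:2]**2).sum(1),rcond=None)[0];R=np.sqrt(s[2]+s[0]**2+s[1]**2)
        e=abs(np.hypot(*(p[:,:2]-s[:2]).T)-R);good=e<max(.0012,np.median(e)*1.5)
    print(n,'circle',s[:2].round(4),R.round(4),good.sum(),len(p))
E
```

```text
c0.pkl top {'red': (np.float64(138.2), 'viahub', np.float64(153.3), array([0.5979, 0.0408]), 3), 'black': (np.float64(150.9), 'viahub', np.float64(148.4), array([0.6046, 0.0396]), 10)}
c0.pkl side {'red': (np.float64(90.0), 'viahub', np.float64(160.2), array([0.5986, 0.0367]), 1), 'black': (np.float64(152.5), 'viahub', np.float64(161.2), array([0.6031, 0.0347]), 10)}
c1.pkl top {'red': (np.float64(198.1), 'viahub', np.float64(195.2), array([0.6025, 0.0216]), 18), 'black': (np.float64(153.4), 'viahub', np.float64(148.4), array([0.6043, 0.0398]), 10)}
c1.pkl side {'red': (np.float64(197.7), 'viahub', np.float64(209.7), array([0.6053, 0.0167]), 15), 'black': (np.float64(153.3), 'viahub', np.float64(161.1), array([0.6027, 0.0349]), 11)}
top circle [0.6232 0.0289] 0.0338 22 22
side circle [0.6251 0.0265] 0.0338 15 15
```

The two views agree: needle at about 198°, pointer at about 152.5° in world axes. Now I grip the knob.

Call:
{"method": "play_rows", "body": {"plan": [[[0.3, 1, 0, 0, 0, -0.58, -1], [0.3, 1, 0, 0, 0, -0.58, -1], [0.3, 1, 0, 0, 0, -0.58, -1]]]}}

```text
time: 9.85
tcp_pos: [0.5812, -0.1117, 0.2134]
orientation: [0.234, 0.972, 0.002, 0.0]
contact_force: [-0.7, -0.4, 0.3]
width: 0.0883
grasp_force: 0.0
```

Call:
{"method": "play_rows", "body": {"plan": [[[0.3, 1, 0, 0, 0, 0, -1], [0.3, 1, 0, 0, 0, 0, -1], [0.3, 1, 0, 0, 0, 0, -1], [0.3, 1, 0, 0, 0, 0, -1], [0.3, 1, 0, 0, 0, 0, -1]]]}}

```text
time: 10.48
tcp_pos: [0.6244, 0.0303, 0.2128]
orientation: [0.237, 0.972, -0.001, -0.0]
contact_force: [-0.3, -0.9, -0.6]
width: 0.0878
grasp_force: 0.0
```

```bash
python3 -c "
from h import *
st()"
```

```text
t 10.47 tcp [0.6244 0.0303 0.2128] yaw 62.64 q [ 2.365e-01  9.716e-01 -5.000e-04 -3.000e-04] F [-0.26 -0.89 -0.62] T [-0.03 -0.03 -0.01] w 0.0878 g 0.0
```

Call:
{"method": "play_rows", "body": {"plan": [[[0, -0.012, -0.3, 0, 0, 0, 0], [0, -0.012, -0.6, 0, 0, 0, 0], [0, -0.012, -0.75, 0, 0, 0, 0], [0, -0.012, -0.75, 0, 0, 0, 0.5], [0, -0.012, -0.75, 0, 0, 0, 0.5], [0, -0.012, -0.75, 0, 0, 0, 0.5], [0, -0.012, -0.75, 0, 0, 0, 0.5]]]}}

```text
time: 11.35
tcp_pos: [0.6258, 0.0283, 0.1013]
orientation: [0.237, 0.971, 0.0, 0.001]
contact_force: [0.5, 0.2, -0.2]
width: 0.0225
grasp_force: 0.0
```

Call:
{"method": "play_rows", "body": {"plan": [[[0, 0, 0, 0, 0, 0, 1], [0, 0, 0, 0, 0, 0, 1], [0, 0, 0, 0, 0, 0, 1], [0, 0, 0, 0, 0, 0, 1], [0, 0, 0, 0, 0, 0, 1]]]}}

```text
time: 11.98
tcp_pos: [0.6254, 0.0277, 0.101]
orientation: [0.237, 0.971, -0.0, 0.0]
contact_force: [-0.9, -1.9, 6.6]
width: 0.0183
grasp_force: 30.0
```

```bash
python3 -c "
from h import *
st()"
```

```text
t 11.97 tcp [0.6254 0.0277 0.101 ] yaw 62.55 q [ 2.373e-01  9.714e-01 -4.000e-04  4.000e-04] F [-0.93 -1.94  6.63] T [-0.46  0.35  0.04] w 0.0183 g 30.0
```

Call:
{"method": "play_rows", "body": {"plan": [[[0, 0, 0, 0, 0, 0, 1], [0, 0, 0, 0, 0, 0, 1]]]}}

```text
time: 12.22
tcp_pos: [0.6254, 0.0277, 0.101]
orientation: [0.237, 0.971, -0.0, 0.0]
contact_force: [-1.0, -0.9, 6.2]
width: 0.0175
grasp_force: 30.0
```

```bash
python3 -c "
from h import *
import pickle
st();b=cap('side');pickle.dump(b,open('c2.pkl','wb'))
cv2.imwrite('pics/side3.png',cv2.convertScaleAbs(cv2.resize(b['img'][120:230,130:250],(655,600),interpolation=cv2.INTER_CUBIC),alpha=1.6))"
```

```text
t 12.22 tcp [0.6254 0.0277 0.101 ] yaw 62.55 q [ 2.373e-01  9.714e-01 -4.000e-04  4.000e-04] F [-1.04 -0.94  6.18] T [-0.44  0.33 -0.02] w 0.0175 g 30.0
```

View pics/side3.png

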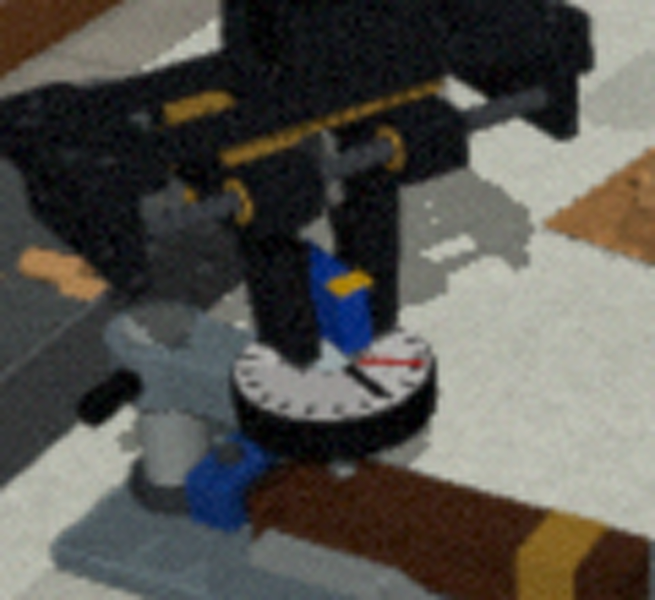

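The fingers straddle the bar, but the tips seem to pinch the light collar beneath it (crop (335,362)), which explains the 18 mm opening. I open a little, lift 8 mm and close again.

Call:
{"method": "play_rows", "body": {"plan": [[[0, 0, 0, 0, 0, 0, 0.4], [0, 0, 0, 0, 0, 0, 0.4], [0, 0, 0.05, 0, 0, 0, 0.4], [0, 0, 0.05, 0, 0, 0, 1], [0, 0, 0.05, 0, 0, 0, 1], [0, 0, 0.05, 0, 0, 0, 1], [0, 0, 0.05, 0, 0, 0, 1], [0, 0, 0.05, 0, 0, 0, 1]]]}}

```text
time: 13.28
tcp_pos: [0.6251, 0.0278, 0.1081]
orientation: [0.237, 0.971, -0.0, 0.0]
contact_force: [-1.8, -2.2, 6.1]
width: 0.0116
grasp_force: 30.0
```

```bash
python3 -c "
from h import *
st()"
```

```text
t 13.28 tcp [0.6251 0.0278 0.1081] yaw 62.55 q [ 2.373e-01  9.714e-01 -4.000e-04  0.000e+00] F [-1.76 -2.22  6.05] T [-0.42  0.32  0.02] w 0.0116 g 30.0
```

Call:
{"method": "play_rows", "body": {"plan": [[[0, 0, 0, 0, 0, 0.2, 1], [0, 0, 0, 0, 0, 0.4, 1], [0, 0, 0, 0, 0, 0.6, 1], [0, 0, 0, 0, 0, 0.8, 1], [0, 0, 0, 0, 0, 1, 1], [0, 0, 0, 0, 0, 1, 1], [0, 0, 0, 0, 0, 1, 1]]]}}

```text
time: 14.15
tcp_pos: [0.6251, 0.0281, 0.1081]
orientation: [-0.153, 0.988, -0.0, -0.0]
contact_force: [-1.6, -2.2, 6.0]
width: 0.0117
grasp_force: 30.0
```

Run:
```python
from dial import *
import pickle
st();b=cap('side');print(analyse(b),analyse(pickle.load(open('c2.pkl','rb'))))
cv2.imwrite('pics/x.png',b['img'])
```

```text
t 14.15 tcp [0.6251 0.0281 0.1081] yaw 107.55 q [-1.526e-01  9.883e-01 -1.000e-04 -1.000e-04] F [-1.58 -2.18  6.01] T [-0.28  0.35  0.08] w 0.0117 g 30.0
{'red': (np.float64(203.6), 'viahub', np.float64(209.7), array([0.6086, 0.0185]), 6), 'black': (np.float64(203.6), 'viahub', np.float64(215.9), array([0.6035, 0.0125]), 5)} {'red': (np.float64(197.7), 'viahub', np.float64(209.6), array([0.6052, 0.0166]), 16), 'black': (np.float64(156.9), 'viahub', np.float64(160.8), array([0.6028, 0.035 ]), 8)}
```

Call:
{"method": "play_rows", "body": {"plan": [[[0, 0, 0, 0, 0, 0, 0.3], [0, 0, 0, 0, 0, 0, 0.3], [0, 0, 0, 0, 0, 0, 0.3], [0, 0, 0.3, 0, 0, 0, 0], [0, 0, 0.7, 0, 0, 0, -1], [-0.3, -0.5, 0.7, 0, 0, -0.43, -1], [-0.6, -1, 0.7, 0, 0, -0.43, -1], [-0.6, -1, 0.7, 0, 0, -0.43, -1]]]}}

```text
time: 15.2
tcp_pos: [0.5337, -0.124, 0.2129]
orientation: [0.017, 1.0, -0.001, -0.0]
contact_force: [0.5, 0.5, -0.1]
width: 0.0789
grasp_force: 0.0
```

Call:
{"method": "play_rows", "body": {"plan": [[[0, -1, 0, 0, 0, 0, -1], [0, -1, 0, 0, 0, 0, -1], [0, -1, 0, 0, 0, 0, -1]]]}}

```text
time: 15.58
tcp_pos: [0.5339, -0.2769, 0.2123]
orientation: [0.019, 1.0, -0.001, -0.0]
contact_force: [0.4, 0.7, 0.5]
width: 0.0881
grasp_force: 0.0
```

Run:
```python
from dial import *
import pickle
st()
out=[]
for n in('top','side'):
    cs=[cap(n) for _ in range(4)];c=cs[0];m=np.mean([k['img'].astype(float) for k in cs],0);c['img']=m
    out.append(c)
    print(n,analyse({**c,'img':m}))
pickle.dump(out,open('c3.pkl','wb'))
A=cv2.resize(out[0]['img'][110:160,222:272],(500,500),interpolation=cv2.INTER_CUBIC)
B=cv2.resize(out[1]['img'][165:210,168:213],(500,500),interpolation=cv2.INTER_CUBIC)
cv2.imwrite('pics/dial2.png',np.clip(np.hstack([A,B])*1.5,0,255)[:, :].astype(np.uint8)[:,::1])
im=cv2.imread('pics/dial2.png');cv2.imwrite('pics/dial2.png',cv2.resize(im,(800,400)))
t=out[0]['img'];r=(t[...,2]-np.maximum(t[...,0],t[...,1]));print('top red\n',r[136:150,242:256].round().astype(int));print('max\n',t.max(-1)[136:150,242:256].astype(int))
t=out[1]['img'];r=(t[...,2]-np.maximum(t[...,0],t[...,1]));print('side red\n',r[181:193,192:212].round().astype(int));print('max\n',t.max(-1)[181:193,192:212].astype(int))
```

```text
t 15.57 tcp [ 0.5339 -0.2769  0.2123] yaw 87.85 q [ 1.870e-02  9.998e-01 -1.100e-03 -4.000e-04] F [0.44 0.65 0.53] T [0.06 0.03 0.06] w 0.0881 g 0.0
top {'black': (np.float64(200.8), 'viahub', np.float64(194.4), array([0.6008, 0.0215]), 10)}
side {'red': (np.float64(202.6), 'viahub', np.float64(209.1), array([0.6073, 0.018 ]), 10), 'black': (np.float64(203.6), 'viahub', np.float64(216.4), array([0.6044, 0.0129]), 6)}
top red
 [[ -3  -7  -4  10  21  21  20  20  12   2  -2  -1  -1  -1]
 [ -2  -5 -13   2  12   8   2  -7 -13  -6  -2  -2  -1  -2]
 [ -1  -2  -8 -24 -35 -30 -33 -33 -19  -6  -2  -2  -1  -1]
 [ -1  -1  -1 -11 -40 -37 -34 -31 -17  -6  -1  -1  -1  -1]
 [ -1   0  -1  -7 -24 -23 -20 -17 -10  -2   0  -1  -1  -1]
 [ -1  -1  -1  -1  -1  -1  -1  -1  -1  -1   0   0  -1  -2]
 [ -1  -1  -2  -1   0  -1  -1  -1   0   0  -1  -1  -1  -1]
 [ -1  -1  -2   0  -1   0  -1  -2  -1  -1  -1  -1  -1  -1]
 [ -1  -1  -1  -1  -2  -1  -1   0  -1   0   0  -1  -1   0]
 [ -2  -2  -1   0   0  -1   0  -1  -1   0  -1  -1   0  -1]
 [  0  -1  -1  -1   0   0  -1  -1  -2  -1  -1  -1  -1   0]
 [ -1  -1   0  -1  -1
[... 2345 characters left out ...]
  54  87
  102 101]
 [ 90  83  75  51  26  19  21  24  24  21  20  20  25  23  19  24  53  61
   97 102]
 [ 90  82  76  67  57  54  51  50  51  43  42  41  33  22  21  30  52  37
   93 102]
 [ 88  76  78  83  83  81  83  81  83  81  79  82  76  43  44  57  45  34
   93 102]
 [ 85  84  87  85  84  85  85  87  84  86  84  82  82  82  81  75  33  29
   93 103]
 [ 85  84  84  85  85  85  86  85  86  85  82  72  79  83  81  58  20  26
   92 104]
 [ 83  86  87  85  87  85  84  86  85  87  83  65  46  49  54  23   5  27
   92 105]
 [ 85  83  84  86  86  86  84  84  81  82  84  83  76  56  28   9   4  19
   74 100]
 [ 85  85  84  85  83  87  84  81  50  44  80  77  50  21   9   6   8  17
   72  99]]
```

View pics/dial2.png

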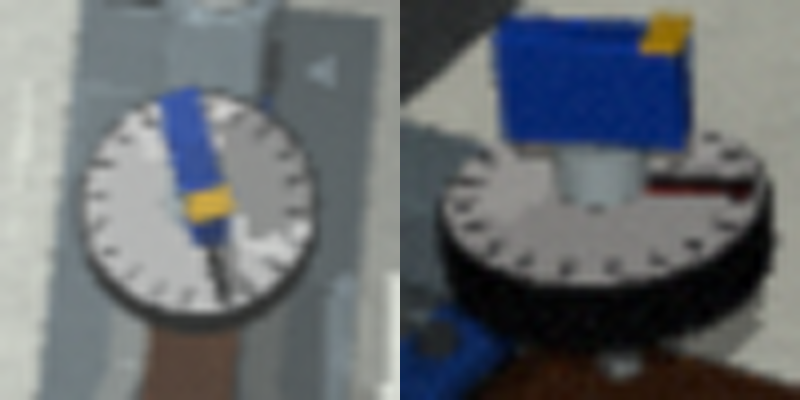

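Dial picture: from above, the black pointer covers the needle fully (top half, (220,275)). In the side half a red edge shows under it along its length at (700,188). I check the remaining angle numerically against the earlier red line.

Run:
```python
from h import *
import pickle
c1=pickle.load(open('c1.pkl','rb'));c3=pickle.load(open('c3.pkl','rb'))
def ang(c,uv):
    P=np.array([onz(c,u,v,.091)[:2] for u,v in uv]);k,b=np.polyfit(P[:,0],P[:,1],1);return 180+np.degrees(np.arctan(k)),b+k*.6243
# top
i=c1[0]['img'].astype(float);r=np.maximum(i[...,2]-np.maximum(i[...,0],i[...,1])-3,0)
print('max at red',i.max(-1)[143,246:253],'side',c1[1]['img'].max(-1)[183:190,200])
uv=[(np.average(np.arange(244,254),weights=r[v,244:254]),v) for v in range(140,147)];print('top red',ang(c1[0],uv),np.round([u for u,_ in uv],2))
d=np.maximum(95-c3[0]['img'].max(-1),0)
uv=[(np.average(np.arange(245,252),weights=d[v,245:252]),v) for v in range(140,147)];print('top blk',ang(c3[0],uv),np.round([u for u,_ in uv],2))
i=c1[1]['img'].astype(float);r=np.maximum(i[...,2]-np.maximum(i[...,0],i[...,1])-3,0)
uv=[(u,np.average(np.arange(183,190),weights=r[183:190,u])) for u in range(197,206)];print('side red',ang(c1[1],uv),np.round([u for _,u in uv],2))
for th in(60,75):
    d=np.maximum(th-c3[1]['img'].max(-1),0)
    uv=[(u,np.average(np.arange(184,188),weights=d[184:188,u])) for u in range(197,204)];print('side blk',ang(c3[1],uv),np.round([u for _,u in uv],2))
```

```text
max at red [122. 120. 114. 101. 100. 120. 123.] side [95 96 86 75 85 81 84]
top red (np.float64(198.20770666709583), np.float64(0.028944491726932225)) [247.96 248.2  248.35 248.74 249.15 249.31 249.57]
top blk (np.float64(195.79870640479413), np.float64(0.027464504625028252)) [248.28 248.6  248.64 248.86 249.15 249.61 249.61]
side red (np.float64(197.95566936783607), np.float64(0.023739336765553842)) [185.7  185.72 185.68 185.74 185.81 186.   185.98 186.07 186.04]
side blk (np.float64(196.10153258275955), np.float64(0.020906667548807933)) [184.94 184.94 185.19 185.19 185.3  185.31 185.32]
side blk (np.float64(198.9733587807345), np.float64(0.02146512315236504)) [184.97 184.96 185.1  185.14 185.19 185.19 185.2 ]
```

The pointer and needle agree to within about a degree (both about 197.5 to 198°), so the zero is set. Next I draw the master out.

Call:
{"method": "play_rows", "body": {"plan": [[[0, 1, 0, 0, 0, 0.02, -1], [0, 1, 0, 0, 0, 0.02, -1], [0, 1, 0, 0, 0, 0.02, -1]]]}}

```text
time: 16.35
tcp_pos: [0.5353, -0.1153, 0.2135]
orientation: [0.004, 1.0, 0.001, 0.0]
contact_force: [0.3, 0.0, -0.3]
width: 0.088
grasp_force: 0.0
```

Call:
{"method": "play_rows", "body": {"plan": [[[-0.01, 1, 0, 0, 0, 0, -1], [-0.01, 1, 0, 0, 0, 0, -1], [-0.01, 1, 0, 0, 0, 0, -1], [-0.01, 1, -0.3, 0, 0, 0, -1], [-0.01, 1, -0.6, 0, 0, 0, -1], [-0.01, 1, -0.6, 0, 0, 0, -1]]]}}

```text
time: 17.1
tcp_pos: [0.5313, 0.0292, 0.1208]
orientation: [0.006, 1.0, -0.0, -0.003]
contact_force: [-0.6, -0.7, -0.1]
width: 0.088
grasp_force: 0.0
```

```bash
python3 -c "
from h import *
st()"
```

```text
t 17.1 tcp [0.5313 0.0292 0.1208] yaw 89.28 q [ 6.3e-03  1.0e+00 -4.0e-04 -3.1e-03] F [-0.59 -0.71 -0.06] T [ 0.07 -0.    0.08] w 0.088 g 0.0
```

Call:
{"method": "play_rows", "body": {"plan": [[[0, 0.004, -0.35, 0, 0, -0.01, -1], [0, 0.004, -0.6, 0, 0, -0.01, -1], [0, 0.004, -0.68, 0, 0, -0.01, -1], [0, 0.004, -0.68, 0, 0, -0.01, -1], [0, 0.004, -0.68, 0, 0, -0.01, 1], [0, 0.004, -0.68, 0, 0, -0.01, 1], [0, 0.004, -0.68, 0, 0, -0.01, 1], [0, 0.004, -0.68, 0, 0, -0.01, 1]]]}}

```text
time: 18.1
tcp_pos: [0.5339, 0.0289, 0.0211]
orientation: [0.012, 1.0, 0.0, 0.0]
contact_force: [-0.1, -0.0, 0.1]
width: 0.0501
grasp_force: 0.0
```

Call:
{"method": "play_rows", "body": {"plan": [[[0, 0, 0, 0, 0, 0, 1], [0, 0, 0, 0, 0, 0, 1], [0, 0, 0, 0, 0, 0, 1], [0, 0, 0, 0, 0, 0, 1], [0, 0, 0, 0, 0, 0, 1]]]}}

```text
time: 18.73
tcp_pos: [0.5335, 0.0294, 0.0207]
orientation: [0.011, 1.0, 0.0, -0.0]
contact_force: [-0.2, 1.7, 0.1]
width: 0.0279
grasp_force: 29.9
```

```bash
python3 -c "
from h import *
st()"
```

```text
t 18.73 tcp [0.5335 0.0294 0.0207] yaw 88.7 q [ 1.140e-02  9.999e-01  3.000e-04 -2.000e-04] F [-0.23  1.71  0.14] T [0.34 0.13 0.08] w 0.0279 g 29.9
```

Call:
{"method": "play_rows", "body": {"plan": [[[-0.1, 0.002, 0, 0, 0, 0, 1], [-0.2, 0.005, 0, 0, 0, 0, 1], [-0.3, 0.007, 0, 0, 0, 0, 1], [-0.42, 0.01, 0, 0, 0, 0, 1], [-0.55, 0.013, 0, 0, 0, 0, 1], [-0.67, 0.016, 0, 0, 0, 0, 1], [-0.67, 0.016, 0.2, 0, 0, 0, 1], [-0.67, 0.016, 0.4, 0, 0, 0, 1]]]}}

```text
time: 19.73
tcp_pos: [0.4322, 0.0306, 0.081]
orientation: [0.011, 1.0, -0.002, -0.001]
contact_force: [-0.1, -0.6, -2.5]
width: 0.0276
grasp_force: 30.0
```

```bash
python3 -c "
from h import *
st()"
```

```text
t 19.73 tcp [0.4322 0.0306 0.081 ] yaw 88.76 q [ 0.0108  0.9999 -0.0018 -0.0011] F [-0.09 -0.58 -2.47] T [ 0.05  0.01 -0.  ] w 0.0276 g 30.0
```

Call:
{"method": "play_rows", "body": {"plan": [[[0.17, 0.84, 0.1, 0, 0, -0.322, 1], [0.17, 0.84, 0.1, 0, 0, -0.322, 1], [0.17, 0.84, 0.1, 0, 0, -0.322, 1]]]}}

```text
time: 20.1
tcp_pos: [0.4606, 0.1638, 0.0969]
orientation: [0.135, 0.991, 0.004, 0.002]
contact_force: [0.7, -1.2, -1.8]
width: 0.0279
grasp_force: 30.0
```

Call:
{"method": "play_rows", "body": {"plan": [[[0.18, 0.84, 0, 0, 0, 0, 1], [0.18, 0.84, 0, 0, 0, 0, 1], [0.18, 0.84, 0, 0, 0, 0, 1], [0.18, 0.84, 0, 0, 0, 0, 1]]]}}

```text
time: 20.6
tcp_pos: [0.4854, 0.2819, 0.0951]
orientation: [0.138, 0.99, -0.001, -0.0]
contact_force: [-0.2, -0.3, -1.0]
width: 0.0272
grasp_force: 30.0
```

Run:
```python
from h import *
import pickle
st()
c=pickle.load(open('c3.pkl','rb'))[0];im=c['img'].astype(np.uint8)
g=im.max(-1);m=((g<105)).astype(np.uint8);m[:,:100]=0;m[:,200:]=0;m[:120]=0;m[235:]=0
m=cv2.morphologyEx(m,cv2.MORPH_OPEN,np.ones((5,5)))
cs,_=cv2.findContours(m,0,1);k=max(cs,key=cv2.contourArea)
P=np.array([onz(c,u,v,.004)[:2] for u,v in k[:,0]],np.float32)*1000
print(cv2.contourArea(k),cv2.minAreaRect(P))
```

```text
t 20.6 tcp [0.4854 0.2819 0.0951] yaw 74.18 q [ 1.376e-01  9.905e-01 -1.400e-03 -3.000e-04] F [-0.17 -0.33 -0.98] T [-0.05  0.12 -0.06] w 0.0272 g 30.0
3468.5 ((534.36767578125, 271.7859191894531), (111.19843292236328, 220.1687469482422), 77.4837875366211)
```

Call:
{"method": "play_rows", "body": {"plan": [[[0.02, 0, -0.2, 0, 0, 0.045, 1], [0.02, 0, -0.4, 0, 0, 0.045, 1], [0.02, 0, -0.48, 0, 0, 0.045, 1], [0.02, 0, -0.52, 0, 0, 0.045, 1], [0.02, 0, -0.54, 0, 0, 0.045, 1], [0.02, 0, -0.54, 0, 0, 0.045, 1]]]}}

```text
time: 21.35
tcp_pos: [0.4891, 0.2835, 0.0153]
orientation: [0.12, 0.993, 0.0, 0.0]
contact_force: [-0.3, 0.2, -1.2]
width: 0.0275
grasp_force: 30.0
```

```bash
python3 -c "
from h import *
st()"
```

```text
t 21.35 tcp [0.4891 0.2835 0.0153] yaw 76.2 q [1.201e-01 9.928e-01 3.000e-04 3.000e-04] F [-0.27  0.21 -1.21] T [ 0.04  0.   -0.01] w 0.0275 g 30.0
```

Call:
{"method": "play_rows", "body": {"plan": [[[0, 0, -0.008, 0, 0, 0, 1], [0, 0, -0.015, 0, 0, 0, 1], [0, 0, -0.015, 0, 0, 0, 1]]]}}

```text
time: 21.72
tcp_pos: [0.489, 0.2835, 0.013]
orientation: [0.12, 0.993, 0.0, 0.0]
contact_force: [0.1, -1.1, 2.7]
width: 0.028
grasp_force: 30.0
```

The master is down on the mat. I release, lift and go to the pale packer.

Call:
{"method": "play_rows", "body": {"plan": [[[0, 0, 0, 0, 0, 0, -1], [0, 0, 0, 0, 0, 0, -1], [0, 0, 0, 0, 0, 0, -1], [0, 0, 0, 0, 0, 0, -1], [0, 0, 0.4, 0, 0, 0, -1], [0, 0, 0.8, 0, 0, 0, -1], [0, 0, 1, 0, 0, 0, -1]]]}}

```text
time: 22.6
tcp_pos: [0.4895, 0.2843, 0.1656]
orientation: [0.12, 0.993, 0.001, 0.001]
contact_force: [-0.3, -0.8, -1.0]
width: 0.0879
grasp_force: 0.0
```

Call:
{"method": "play_rows", "body": {"plan": [[[0.05, -0.9, 0.1, 0, 0, 0.13, -1], [0.05, -0.9, 0.1, 0, 0, 0.13, -1], [0.05, -0.9, 0.1, 0, 0, 0.13, -1]]]}}

```text
time: 22.98
tcp_pos: [0.4965, 0.1424, 0.1773]
orientation: [0.073, 0.997, -0.002, -0.0]
contact_force: [-0.3, 0.2, -0.5]
width: 0.0881
grasp_force: 0.0
```

Call:
{"method": "play_rows", "body": {"plan": [[[0.05, -0.9, 0, 0, 0, 0, -1], [0.05, -0.9, 0, 0, 0, 0, -1], [0.05, -0.9, 0, 0, 0, 0, -1]]]}}

```text
time: 23.35
tcp_pos: [0.5035, 0.0085, 0.1769]
orientation: [0.073, 0.997, -0.001, -0.001]
contact_force: [-0.1, 0.3, 0.1]
width: 0.088
grasp_force: 0.0
```

Call:
{"method": "play_rows", "body": {"plan": [[[0.03, -0.9, 0, 0, 0, 0, -1], [0.03, -0.9, 0, 0, 0, 0, -1], [0.03, -0.9, 0, 0, 0, 0, -1]]]}}

```text
time: 23.72
tcp_pos: [0.5081, -0.1255, 0.1769]
orientation: [0.073, 0.997, -0.001, -0.0]
contact_force: [0.5, 0.4, 0.3]
width: 0.088
grasp_force: 0.0
```

Call:
{"method": "play_rows", "body": {"plan": [[[0.02, -0.9, -0.4, 0, 0, 0, -1], [0.02, -0.9, -0.4, 0, 0, 0, -1], [0.02, -0.9, -0.4, 0, 0, 0, -1], [0.02, -0.9, -0.4, 0, 0, 0, -1], [0.02, -0.9, -0.4, 0, 0, 0, -1]]]}}

```text
time: 24.35
tcp_pos: [0.5128, -0.2529, 0.1186]
orientation: [0.067, 0.998, 0.001, 0.001]
contact_force: [-0.8, 0.1, -0.0]
width: 0.0881
grasp_force: 0.0
```

Run:
```python
from h import *
import pickle
st()
c=cap('top');b=cap('side');pickle.dump((c,b),open('c4.pkl','wb'))
# master on mat: dark brown mask
im=c['img'];h=cv2.cvtColor(im,cv2.COLOR_BGR2HSV)
m=((h[...,0]<25)&(h[...,1]>60)).astype(np.uint8);m[:,:105]=0;m[:,195:]=0;m[:120]=0;m[235:]=0
m=cv2.morphologyEx(m,cv2.MORPH_OPEN,np.ones((3,3)))
cs,_=cv2.findContours(m,0,1)
for k in cs:
    if cv2.contourArea(k)>100:
        P=np.array([onz(c,u,v,.03)[:2] for u,v in k[:,0]],np.float32)*1000;print('master',cv2.minAreaRect(P))
```

```text
t 24.35 tcp [ 0.5128 -0.2529  0.1186] yaw 82.31 q [0.067  0.9978 0.0012 0.001 ] F [-0.8   0.06 -0.03] T [0.06 0.02 0.04] w 0.0881 g 0.0
master ((527.5548095703125, 270.5987854003906), (37.89103698730469, 137.2088623046875), 75.20603942871094)
```

The master lies in the middle of the mat, about 5 mm from its centre and along it. I grasp the pale packer by its white band.

Call:
{"method": "play_rows", "body": {"plan": [[[0, -0.03, -0.35, 0, 0, 0, -1], [0, -0.03, -0.6, 0, 0, 0, -1], [0, -0.03, -0.7, 0, 0, 0, -1], [0, -0.03, -0.7, 0, 0, 0, -1], [0, -0.03, -0.7, 0, 0, 0, 1], [0, -0.03, -0.7, 0, 0, 0, 1], [0, -0.03, -0.7, 0, 0, 0, 1], [0, -0.03, -0.7, 0, 0, 0, 1]]]}}

```text
time: 25.45
tcp_pos: [0.5114, -0.2613, 0.0129]
orientation: [0.069, 0.998, -0.0, 0.0]
contact_force: [0.9, -0.3, -1.3]
width: 0.0503
grasp_force: 0.0
```

Call:
{"method": "play_rows", "body": {"plan": [[[0, 0, 0, 0, 0, 0, 1], [0, 0, 0, 0, 0, 0, 1], [0, 0, 0, 0, 0, 0, 1], [0, 0, 0, 0, 0, 0, 1], [0, 0, 0, 0, 0, 0, 1]]]}}

```text
time: 26.08
tcp_pos: [0.5112, -0.261, 0.0125]
orientation: [0.069, 0.998, 0.0, -0.0]
contact_force: [-0.5, 0.1, -0.6]
width: 0.0277
grasp_force: 30.0
```

```bash
python3 -c "
from h import *
st()"
```

```text
t 26.07 tcp [ 0.5112 -0.261   0.0125] yaw 82.06 q [ 6.920e-02  9.976e-01  1.000e-04 -1.000e-04] F [-0.46  0.08 -0.65] T [0.16 0.02 0.03] w 0.0277 g 30.0
```

Call:
{"method": "play_rows", "body": {"plan": [[[0, 0, 0.2, 0, 0, 0, 1], [0, 0, 0.45, 0, 0, 0, 1], [-0.2, 0.3, 0.45, 0, 0, 0.148, 1], [-0.35, 0.6, 0.45, 0, 0, 0.148, 1], [-0.51, 0.95, 0.45, 0, 0, 0.148, 1], [-0.51, 0.95, 0.45, 0, 0, 0.148, 1]]]}}

```text
time: 26.82
tcp_pos: [0.4331, -0.1135, 0.0805]
orientation: [0.006, 1.0, 0.001, -0.001]
contact_force: [0.5, 0.1, -1.9]
width: 0.0281
grasp_force: 30.0
```

Call:
{"method": "play_rows", "body": {"plan": [[[0, 1, 0, 0, 0, 0, 1], [0, 1, 0, 0, 0, 0, 1], [0, 1, 0, 0, 0, 0, 1], [0, 1, 0, 0, 0, 0, 1], [0, 1, 0, 0, 0, 0, 1]]]}}

```text
time: 27.45
tcp_pos: [0.4349, 0.0292, 0.0798]
orientation: [0.012, 1.0, -0.001, -0.0]
contact_force: [0.2, -0.4, -0.3]
width: 0.0277
grasp_force: 30.0
```

Run:
```python
from h import *
s=st()
b=cap('side');im=b['img'];h=cv2.cvtColor(im,cv2.COLOR_BGR2HSV)
# expected nose/heel top corners of packer in side view, for sanity
x=s['tcp_pos']
print([proj(b,x+np.array(d)).round(1).tolist() for d in((.108,.014,.0193),(.122,.014,.01),(.122,.014,-.0087))])
cv2.imwrite('pics/side5.png',im)
```

```text
t 27.45 tcp [0.4349 0.0292 0.0798] yaw 88.57 q [ 1.250e-02  9.999e-01 -1.000e-03 -2.000e-04] F [ 0.15 -0.38 -0.27] T [-0.01  0.06  0.03] w 0.0277 g 30.0
[[224.9, 196.8], [218.2, 199.2], [218.6, 207.5]]
```

Call:
{"method": "play_rows", "body": {"plan": [[[0, 0.02, -0.15, 0, 0, 0, 1], [0, 0.02, -0.3, 0, 0, 0, 1], [0, 0.02, -0.36, 0, 0, 0, 1], [0, 0.02, -0.38, 0, 0, 0, 1], [0, 0.02, -0.38, 0, 0, 0, 1]]]}}

```text
time: 28.12
tcp_pos: [0.4348, 0.0334, 0.0231]
orientation: [0.012, 1.0, 0.0, -0.0]
contact_force: [-0.1, -0.1, -1.5]
width: 0.0274
grasp_force: 30.0
```

Call:
{"method": "play_rows", "body": {"plan": [[[0, 0, -0.004, 0, 0, 0, 1], [0, 0, -0.008, 0, 0, 0, 1], [0, 0, -0.008, 0, 0, 0, 1]]]}}

```text
time: 28.5
tcp_pos: [0.4349, 0.0344, 0.022]
orientation: [0.011, 1.0, 0.0, 0.0]
contact_force: [0.3, 0.2, -2.5]
width: 0.0279
grasp_force: 30.0
```

Call:
{"method": "play_rows", "body": {"plan": [[[0, -0.012, -0.004, 0, 0, 0, 1], [0, -0.012, -0.008, 0, 0, 0, 1], [0, -0.012, -0.008, 0, 0, 0, 1]]]}}

```text
time: 28.88
tcp_pos: [0.4347, 0.0325, 0.0206]
orientation: [0.011, 1.0, 0.0, -0.0]
contact_force: [-0.4, 0.3, -2.0]
width: 0.0278
grasp_force: 30.0
```

Call:
{"method": "play_rows", "body": {"plan": [[[0.1, -0.002, -0.002, 0, 0, 0, 1], [0.2, -0.005, -0.002, 0, 0, 0, 1], [0.3, -0.007, -0.002, 0, 0, 0, 1], [0.38, -0.009, -0.002, 0, 0, 0, 1], [0.42, -0.01, -0.002, 0, 0, 0, 1], [0.46, -0.011, -0.002, 0, 0, 0, 1], [0.5, -0.012, -0.002, 0, 0, 0, 1], [0.54, -0.013, -0.002, 0, 0, 0, 1]]]}}

```text
time: 29.88
tcp_pos: [0.5115, 0.0305, 0.0204]
orientation: [0.01, 1.0, -0.001, -0.004]
contact_force: [-13.2, -0.6, 14.5]
width: 0.0276
grasp_force: 30.0
```

```bash
python3 -c "
from h import *
st()"
```

```text
t 29.88 tcp [0.5115 0.0305 0.0204] yaw 88.8 q [ 1.040e-02  9.999e-01 -9.000e-04 -3.500e-03] F [-13.19  -0.58  14.55] T [0.24 2.47 0.06] w 0.0276 g 30.0
```

Call:
{"method": "play_rows", "body": {"plan": [[[0.01, 0, 0.002, 0, 0, 0, 1], [0.03, -0.001, 0.003, 0, 0, 0, 1], [0.05, -0.001, 0.003, 0, 0, 0, 1], [0.06, -0.002, 0.003, 0, 0, 0, 1], [0.06, -0.002, 0.003, 0, 0, 0, 1]]]}}

```text
time: 30.5
tcp_pos: [0.5255, 0.0303, 0.0206]
orientation: [0.011, 1.0, 0.0, 0.0]
contact_force: [-0.3, -0.1, -2.5]
width: 0.0274
grasp_force: 30.0
```

Call:
{"method": "play_rows", "body": {"plan": [[[0.01, 0, 0, 0, 0, 0, 1], [0.02, 0, 0, 0, 0, 0, 1], [0.02, 0, 0, 0, 0, 0, 1]]]}}

```text
time: 30.88
tcp_pos: [0.5282, 0.0303, 0.0208]
orientation: [0.011, 1.0, 0.0, 0.0]
contact_force: [-0.8, 0.7, -3.1]
width: 0.0278
grasp_force: 30.0
```

Call:
{"method": "play_rows", "body": {"plan": [[[0.007, 0, 0, 0, 0, 0, 1], [0.013, 0, 0, 0, 0, 0, 1], [0.013, 0, 0, 0, 0, 0, 1]]]}}

```text
time: 31.25
tcp_pos: [0.5299, 0.0303, 0.0208]
orientation: [0.011, 1.0, 0.0, 0.0]
contact_force: [-1.8, 0.3, -3.2]
width: 0.0275
grasp_force: 30.0
```

Call:
{"method": "play_rows", "body": {"plan": [[[0.007, 0, 0, 0, 0, 0, 1], [0.01, 0, 0, 0, 0, 0, 1], [0.01, 0, 0, 0, 0, 0, 1]]]}}

```text
time: 31.62
tcp_pos: [0.5313, 0.0304, 0.0208]
orientation: [0.011, 1.0, 0.0, 0.0]
contact_force: [-1.7, -0.3, -3.1]
width: 0.0278
grasp_force: 30.0
```

Call:
{"method": "play_rows", "body": {"plan": [[[0.007, 0, 0, 0, 0, 0, 1], [0.01, 0, 0, 0, 0, 0, 1], [0.01, 0, 0, 0, 0, 0, 1]]]}}

```text
time: 32.0
tcp_pos: [0.5322, 0.0304, 0.0207]
orientation: [0.011, 1.0, -0.0, -0.0]
contact_force: [-5.3, -0.2, -2.5]
width: 0.028
grasp_force: 30.0
```

Call:
{"method": "play_rows", "body": {"plan": [[[0.007, 0, 0, 0, 0, 0, 1], [0.01, 0, 0, 0, 0, 0, 1], [0.01, 0, 0, 0, 0, 0, 1]]]}}

```text
time: 32.38
tcp_pos: [0.5327, 0.0303, 0.0206]
orientation: [0.011, 1.0, -0.0, -0.001]
contact_force: [-5.7, 0.8, -2.7]
width: 0.0278
grasp_force: 30.0
```

Call:
{"method": "play_rows", "body": {"plan": [[[0.007, 0, 0, 0, 0, 0, 1], [0.01, 0, -0.003, 0, 0, 0, 1], [0.01, 0, -0.003, 0, 0, 0, 1]]]}}

```text
time: 32.75
tcp_pos: [0.5329, 0.0302, 0.0205]
orientation: [0.011, 1.0, -0.001, -0.002]
contact_force: [-9.7, -0.2, 4.2]
width: 0.0277
grasp_force: 30.0
```

The packer is home, with about 7 to 8 N on the stop. I release and swing clear, then check.

Call:
{"method": "play_rows", "body": {"plan": [[[0, 0, 0, 0, 0, 0, -1], [0, 0, 0, 0, 0, 0, -1], [0, 0, 0, 0, 0, 0, -1], [0, 0, 0, 0, 0, 0, -1], [0, 0, 0.4, 0, 0, 0, -1], [0, 0, 0.8, 0, 0, 0, -1], [0, 0, 1, 0, 0, 0, -1]]]}}

```text
time: 33.62
tcp_pos: [0.5369, 0.0308, 0.1733]
orientation: [0.011, 1.0, 0.001, 0.002]
contact_force: [-0.3, 0.3, 0.5]
width: 0.0883
grasp_force: 0.0
```

Call:
{"method": "play_rows", "body": {"plan": [[[0, -1, 0.3, 0, 0, 0, -1], [0, -1, 0.3, 0, 0, 0, -1], [0, -1, 0.3, 0, 0, 0, -1]]]}}

```text
time: 34.0
tcp_pos: [0.5355, -0.124, 0.216]
orientation: [0.014, 1.0, -0.001, 0.0]
contact_force: [0.5, 0.2, 0.4]
width: 0.0882
grasp_force: 0.0
```

Call:
{"method": "play_rows", "body": {"plan": [[[0, -1, 0, 0, 0, 0, -1], [0, -1, 0, 0, 0, 0, -1], [0, -1, 0, 0, 0, 0, -1], [0, -1, 0, 0, 0, 0, -1], [0, -1, 0, 0, 0, 0, -1]]]}}

```text
time: 34.62
tcp_pos: [0.536, -0.2674, 0.2155]
orientation: [0.01, 1.0, 0.001, 0.0]
contact_force: [0.1, 0.2, 0.4]
width: 0.0883
grasp_force: 0.0
```

Run:
```python
from dial import *
import pickle
st()
for n in('top','side'):
    c=cap(n);print(n,analyse(c))
    if n=='top':
        im=c['img'];h=cv2.cvtColor(im,cv2.COLOR_BGR2HSV)
        p1=pickle.load(open('c1.pkl','rb'))[0]['img']
        # heel: profile along the packer line for master (c1) and part now
        for nm,I,z in(('master',p1,.042),('part',im,.040)):
            pr=[]
            for x in np.arange(.485,.53,.0025):
                y=.0318-.0234*(x-.4608);u,v=proj(c,[x,y,z]);q=cv2.getRectSubPix(I,(3,3),(float(u),float(v))).mean((0,1));pr.append((round(x,4),*q.round().astype(int).tolist()))
            print(nm,pr)
```

```text
t 34.62 tcp [ 0.536  -0.2674  0.2155] yaw 88.87 q [9.9e-03 1.0e+00 8.0e-04 2.0e-04] F [0.1  0.2  0.44] T [0.03 0.   0.  ] w 0.0883 g 0.0
top {'red': (np.float64(178.4), 'viahub', np.float64(177.5), array([0.6013, 0.0285]), 18), 'black': (np.float64(201.2), 'viahub', np.float64(194.3), array([0.6008, 0.0215]), 10)}
master [(np.float64(0.485), 94, 91, 83), (np.float64(0.4875), 93, 91, 83), (np.float64(0.49), 93, 91, 82), (np.float64(0.4925), 93, 91, 83), (np.float64(0.495), 92, 89, 82), (np.float64(0.4975), 81, 80, 76), (np.float64(0.5), 64, 65, 65), (np.float64(0.5025), 47, 51, 56), (np.float64(0.505), 41, 47, 55), (np.float64(0.5075), 41, 48, 59), (np.float64(0.51), 42, 49, 62), (np.float64(0.5125), 42, 49, 61), (np.float64(0.515), 42, 48, 61), (np.float64(0.5175), 42, 49, 62), (np.float64(0.52), 43, 54, 67), (np.float64(0.5225), 48, 67, 82), (np.float64(0.525), 52, 81, 97), (np.float64(0.5275), 55, 89, 107), (np.float64(0.53), 55, 90, 107)]
part [(np.float64(0.485), 94, 92, 84), (np.float64(0.4875), 94, 92, 84), (np.float64(0.49), 94, 92, 84), (np.float64(0.4925), 94, 92, 84), (np.float64(0.495), 94, 91, 84), (np.float64(0.4975), 89, 90, 86), (np.float64(0.5), 79, 87, 90), (np.float64(0.5025), 70, 85, 96), (np.float64(0.505), 72, 92, 108), (np.float64(0.5075), 77, 100, 120), (np.float64(0.51), 82, 107, 129), (np.float64(0.5125), 82, 108, 129), (np.float64(0.515), 83, 108, 130), (np.float64(0.5175), 83, 108, 130), (np.float64(0.52), 91, 112, 130), (np.float64(0.5225), 107, 121, 132), (np.float64(0.525), 124, 131, 134), (np.float64(0.5275), 132, 136, 136), (np.float64(0.53), 133, 137, 136)]
side {'red': (np.float64(178.9), 'viahub', np.float64(189.9), array([0.603 , 0.0238]), 16), 'black': (np.float64(189.0), 'viahub', np.float64(212.2), array([0.6037, 0.0145]), 14)}
```

The needle reads about 2 mm lower than with the master (198° to 179°), as a 28 mm packer should against a 30 mm one. The packer's heel is where the master's was, and the pointer has not moved.

```bash
python3 -c "
from station import env
print(env.finish_job())"
```

```text
the job is handed in; nothing more can be done
None
```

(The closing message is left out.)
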